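# Rack the stained plate and hold the clamp arm closed

## Task

Take the violet-taped stained plate out of the grey draining stand and stand it on edge in the empty slot of the white clamp rack, lowering it to the bottom of the slot before letting go. Then push the orange block on the end of the sprung blue clamp arm, swinging the arm over the plates past its ratchet click and on to its stop, and finish while still holding the block pressed there: the click alone lets the arm spring part of the way back. Leave the other plates and things on the bench where they are.

Things in the scene. Friction and masses are not known exactly. Their poses are not given: they have to be found in the camera images.
- stained_plate: six-well culture plate standing on its long edge: 127.5 mm long (own x), 20 mm thick (own y), 85.5 mm high (own z), about 90 g; origin at the centre of the edge it stands on. Violet wells and a violet tape strip on its upper edge (the only plate with violet tape). It starts in either slot of the grey draining stand; the tape is at z 94 mm. Grip it across its thickness by the upper edge.
- clear_plate: six-well culture plate standing on its long edge: 127.5 mm long (own x), 20 mm thick (own y), 85.5 mm high (own z), about 90 g; origin at the centre of the edge it stands on. Unstained, pale wells, white tape. It stands in the other slot of the draining stand. Leave it alone.
- rack_plate: six-well culture plate standing on its long edge: 127.5 mm long (own x), 20 mm thick (own y), 85.5 mm high (own z), about 90 g; origin at the centre of the edge it stands on. Violet wells but yellow tape. It already stands in the clamp rack's other slot, next to the arm's post, 75 mm from the empty slot. Leave it alone.
- stand: Grey draining stand, fixed, 155 x 150 mm, 8 mm base, origin at the centre of its underside. Two slots along its x, centred at y = -42 and +42 mm, each with side walls up to 49 mm high.
- rack: White clamp rack, fixed, base 155 mm (x) x 300 mm (y, from -70 to +230), 8 mm thick; origin on the underside, below the middle of the empty slot. Two slots along its x: the empty one at y = 0, the yellow-taped plate's at y = +75 mm. Side walls reach z 49 mm. The arm's post stands at y = +145 mm, and beyond it an aluminium deck with the red pawl.
- slot (a point): Middle of the floor of the empty slot, 8 mm above the bench, axes as the rack. The slot is 25 mm wide (y) and flares to about 33 mm at its top (z 41 mm above this floor), and 136 mm long (x) between low end lips.
- pivot (a point): Point on the vertical hinge axis of the clamp arm, 112 mm above the bench; rack frame (0, 145, 112) mm.
- clamp_arm (a joint): Angle of the blue sprung arm about pivot, anticlockwise from above: 0 at rest, where it points along rack direction (-0.867, -0.498), aside from the empty slot; click at 0.80, stop at 1.05, where it points along the rack's -y, above both slots. Bar 14 mm wide, 105 to 119 mm above the bench. Let go past the click, it springs back to 0.80, where the pawl holds it for good; let go before, back to 0.
- idler (a point): Orange block on the arm's free end, to be pushed: 34 mm along the arm (own x, away from pivot), 28 mm across (own y, the way the arm closes), 45 mm high; this point is its centre, 200 mm from the hinge axis, 122.5 mm above the bench. Push its -y face along an arc about pivot. The spring resists with 2 N here at rest, 5 N at the stop, up to 1 N more at the pawl.
- pawl (a joint): Red ratchet pawl on the deck beside the post: 0 when up, grows to about 0.010 m while the arm's steel tail rides over it, then snaps up to 0 behind the tail (the click).
- beaker: White plastic beaker, 90 mm wide, 120 mm high, beyond the rack and stand; origin at the centre of its underside. Leave alone.
- reagent: Amber bottle, 66 mm wide, 150 mm high, beyond the rack; origin at the centre of its underside. Leave alone.
- marker: Marker pen lying flat, 130 mm long, 13 mm thick, with a violet cap, between the stand and the rack; origin at the centre of its underside. Leave alone.
- tip_box: Blue box with a clear lid, 85 x 120 mm, 64 mm high, beyond the stand; origin at the centre of its underside. Leave alone.

How it is judged:
By the outcome, as a careful person would: the job done as asked, in the order asked, and still so for the second after the job is handed in, while the arm keeps its last pose, push and grip.
It also fails if it takes over 54 s, if anything falls off the work surface, if the arm or the gripper's body presses on something with over 40 N, if the wrist force passes 120 N, or if a joint passes its speed limit or range.

## Robot

A 6-joint arm with a two-finger parallel gripper is mounted at the origin on the work surface. World frame = base frame: x ahead of the robot, y to its left, z up, the work surface at z = 0. Lengths are in m, angles in rad, forces in N, time in s.
With the tool pointing down it reaches from about 0.375 to 0.9 m from the base axis. Payload 3.1 kg.
Tool frame: the origin (TCP) lies midway between the tips of the shut fingers; the grasp point (between the pads) lies robot.grip_depth behind it (robot.grip_depth is the distance from the TCP to the grasp point, in m); z points along the fingers, y is the line along which they close (so a half turn about z gives the same grasp; the last joint's range is limited). The gripper opens to 87 mm and grips with 3 to 60 N. Pads are 19 mm wide; open, the fingers measure 117 mm over their backs; the gripper's body (75 mm by 190 mm) begins 51 mm behind the grasp point.
Start: joints at [-0.178, 0.527, 1.433, -0, 1.181, -0.178], TCP at [0.625, 0, 0.202] pointing down, gripper open.
Joint ranges: [-3.08, 3.08], [-0.75, 2.2], [0.22, 2.44], [-1.43, 4.57], [0, 2.65], [-2.85, 2.85]. Speed limits (rad/s): [2.79, 2.79, 3.14, 3.14, 3.14, 3.14].

## Interface

Orientations are given as a unit quaternion [x, y, z, w].
In Python, from rig import robot, eyes, sensors gives the robot as it stands (robot), with the cameras (eyes) and the readings (sensors).
- The arm moves only by the shell command python3 nudge.py 'ROWS' [OPENING] [FORCE]. ROWS is a JSON list of rows, 1 to 20 of them, each of 4 numbers: dx, dy, dz in m, then a turn about the tool's z in rad; each row shifts and turns the commanded pose from where the row before left it, along the tool's axes as they then stand; what a row does not reach is not made up. A row lasts 1/12 s, in which the tool goes at most 0.0417 m and 0.125 rad, less where a joint would pass 70% of its speed; a pose out of reach is approached as far as the arm can. OPENING is the finger opening in m, set as the command begins (- or left out keeps the last). The fingers move at their own pace and stop on an object; FORCE is the grip in N (left out, the last holds). Time passes only in rows, so rows that do not move let the fingers close. It prints the time, the measured TCP pose, the force, the opening and the grip force at its end. Input that does not fit is refused with a message, and nothing moves.
- sensors.get_obs(): the state, without advancing time (a new reading comes with each control period).
- eyes.camera(name): name is "scene" or "side" or "wrist"; returns a dict with "img" (480x640x3 uint8, red, green, blue), "fx", "fy", "cx", "cy" (pixels), "xyz" and "attitude" of the camera in the world. Camera axes: x right, y down, z forward; pixel columns grow to the right and rows downward; lengths in m; the calibration is good to about 2 mm. A picture is of the moment at which its call begins. There is no depth.
- robot.hand_in(): hands the job in; it is judged then, once.
The state is a dict: "time": time; "q": joint angles; "joint_velocities": joint speeds; "joint_torque": joint torques, N m; "position": TCP position; "tool_rot": TCP orientation; "ft_force": force on the tool from outside, world axes, zero at the start; "moment": the same for the moment, N m; "grip_width": finger opening in m; "grip_force": force on a finger pad.
Only numpy, scipy, OpenCV 4.12 (cv2) and the standard library are available. Lean on these libraries where they do the work, as an engineer would, in place of code of your own. Each camera call takes 0.05 s, during which the arm holds its last target. There are 200 camera calls.

## Working session

There is one attempt and no reset: what is moved stays moved. The work goes in short steps, Python scripts to look and compute and a shell command to move; the robot and the scene stay as the last step left them, time stands still between calls to the robot, and variables do not carry over. Pictures are saved under pics/ and viewed, at most 10 in all, crops included, and the job is handed in when it is done.

```bash
ls; mkdir -p pics
python3 - <<'E'
from rig import robot, eyes, sensors
import cv2,json,numpy as np
for n in ["scene","side"]:
    c=eyes.camera(n); cv2.imwrite(f"pics/{n}0.png",c["img"][:,:,::-1])
    print(n,c["fx"],c["fy"],c["cx"],c["cy"],c["xyz"],c["attitude"])
print(sensors.get_obs(),robot.grip_depth)
E
```

```text
nudge.py
pics
rig.py
scene 543.8783630417497 543.8783630417497 326.886998060161 246.7072814708292 [0.87131503 0.60128862 0.84195789] [ 0.23455399  0.91629962 -0.31658842 -0.07177189]
side 465.52363746014896 465.52363746014896 327.23898586059096 231.8038807825957 [0.37100349 0.56294337 0.55992062] [-0.19431553  0.89260573 -0.39664553  0.09038141]
{'time': 0.1, 'q': array([-1.78484634e-01,  5.28364564e-01,  1.43378331e+00, -3.05586514e-05,
        1.18138356e+00, -1.78471718e-01]), 'joint_velocities': array([ 8.90632613e-04, -1.64632233e-03, -1.75893690e-03, -1.57707408e-03,
        2.86771720e-05,  1.41904578e-03]), 'joint_torque': array([-3.02360622e-04, -4.40987206e+01, -1.77151054e+01,  6.34850166e-02,
        5.34114777e-02, -3.85449334e-05]), 'position': array([6.24300130e-01, 1.55963218e-04, 2.01171920e-01]), 'tool_rot': array([ 7.07106904e-01,  7.07105994e-01, -5.64487358e-04, -7.88204951e-04]), 'ft_force': array([0.62137384, 0.5152695 , 0.05575165]), 'moment': array([ 0.0052831 , -0.00348972, -0.00400156]), 'grip_force': 0.0, 'grip_width': 0.08701446305801265} 0.0187
```

View pics/scene0.png

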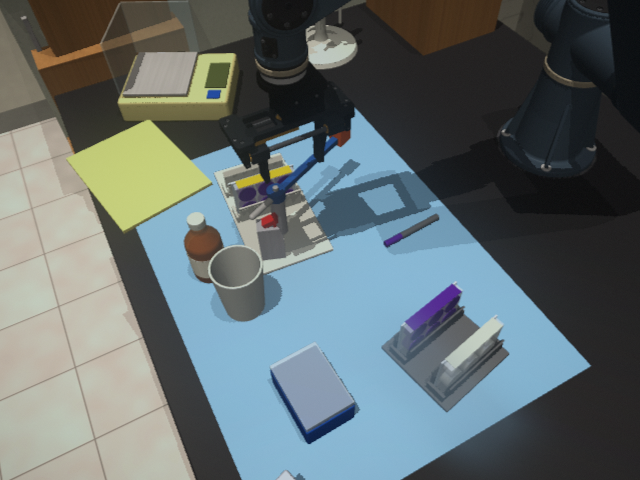

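View pics/side0.png

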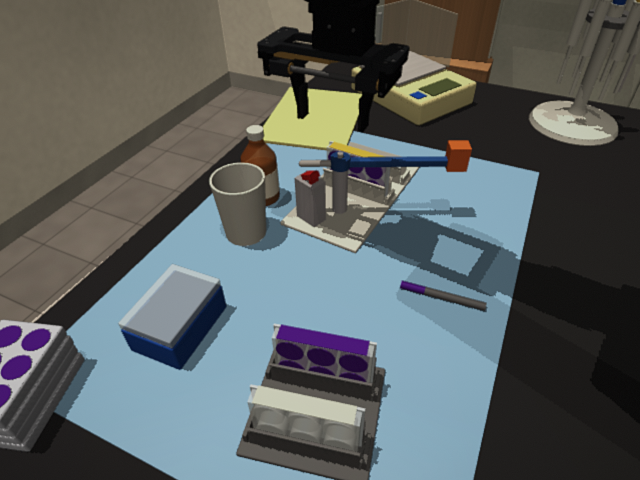

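The scene view shows the violet tape at about (433,307) and white tape at (475,350). The yellow tape is at (263,178), the blue hub at (275,190), the orange block at (342,135) and the red pawl at (268,220). The side view has violet tape at (324,342), yellow at (355,153) and orange at (458,156). The gripper hides the empty slot.

```bash
cat > h.py <<'E'
from rig import robot, eyes, sensors
import cv2,numpy as np
from scipy.spatial.transform import Rotation as R
def shot(n,save=None):
    c=eyes.camera(n); c["hsv"]=cv2.cvtColor(c["img"],cv2.COLOR_RGB2HSV)
    if save: cv2.imwrite(f"pics/{save}.png",c["img"][:,:,::-1])
    return c
def plane(c,uv,z):
    uv=np.atleast_2d(np.asarray(uv,float))
    d=np.c_[(uv[:,0]-c["cx"])/c["fx"],(uv[:,1]-c["cy"])/c["fy"],np.ones(len(uv))]
    d=R.from_quat(c["attitude"]).apply(d); t=(z-c["xyz"][2])/d[:,2]
    return c["xyz"]+t[:,None]*d
def tri(c1,p1,c2,p2):
    A=np.zeros((3,3));b=np.zeros(3);L=[]
    for c,p in((c1,p1),(c2,p2)):
        d=plane(c,p,0)[0]-c["xyz"];d/=np.linalg.norm(d);M=np.eye(3)-np.outer(d,d);A+=M;b+=M@c["xyz"];L.append((M,c["xyz"]))
    x=np.linalg.solve(A,b);return x,[np.linalg.norm(M@(x-o)) for M,o in L]
def blobs(c,lo,hi,mn=40):
    m=cv2.inRange(c["hsv"],lo,hi);n,l,s,ce=cv2.connectedComponentsWithStats(m)
    return [(s[i,4],ce[i],l==i) for i in np.argsort(-s[:,4]) if i and s[i,4]>=mn]
def rect(c,mask,z):
    v,u=np.nonzero(mask);P=plane(c,np.c_[u,v],z)[:,:2].astype(np.float32)
    (ce,sz,a)=cv2.minAreaRect(P*1000);return np.round(ce,1),np.round(sz,1),round(a,2)
E
python3 - <<'E'
from h import *
for n in ["scene","side"]:
    c=shot(n)
    for k,lo,hi,z in [("violet",(125,120,60),(150,255,255),.0935),("yellow",(22,180,100),(30,255,255),.0935),("orange",(3,150,100),(14,255,255),.145),("red",(0,200,80),(2,255,255),.1),("blue",(108,180,60),(122,255,255),.119)]:
        for s,ce,m in blobs(c,lo,hi)[:3]:
            print(n,k,s,ce.round(1),c["hsv"][m].mean(0).round(),rect(c,m,z))
    if n=="scene": print(c["hsv"][300:316:2,433],c["hsv"][178,255:270:4])
    else: print(c["hsv"][325:365:3,324])
E
```

```text
scene violet 836 [435.7 306.4] [130. 158. 137.] (array([511.7, 280.5]), array([107.7,  37.4]), 11.64)
scene violet 93 [393.4 239.2] [129. 157. 119.] (array([495.8, 125.6]), array([34.2, 10.9]), 5.28)
scene violet 66 [263.3 188. ] [130. 124.  71.] (array([ 642.6, -102.5]), array([32.9, 18. ]), 43.31)
scene yellow 164 [249.4 181. ] [ 27. 194. 194.] (array([ 659.8, -131.5]), array([17.4, 49.2]), 85.06)
scene yellow 131 [279.4 171.7] [ 27. 196. 194.] (array([ 598.9, -126. ]), array([17.3, 42.5]), 84.37)
scene blue 693 [322.7 423.3] [110. 196.  80.] (array([755. , 336.9]), array([78. , 77.4]), 2.36)
scene blue 79 [213.3  94. ] [111. 195. 156.] (array([ 630.6, -388.2]), array([21.1, 24. ]), 60.31)
scene blue 42 [329.7 142.5] [108. 182. 137.] (array([ 489. , -126.1]), array([35.4,  8.3]), 27.17)
[[132 175 147]
 [132 172 148]
 [132 175 146]
 [131 172 147]
 [131 173 146]
 [131 168 147]
 [131 169 146]
 [131 149 135]] [[ 27 197 195]
 [ 27 196 196]
 [ 29 102  55]
 [ 96  36  35]]
side violet 1301 [323.  339.7] [136. 201. 119.] (array([516.6, 270.4]), array([109.7,  20.1]), 11.84)
side violet 510 
[... 478 characters left out ...]

side orange 140 [255.  157.5] [ 11. 183. 106.] (array([746.3,  25.1]), array([25.1, 41.5]), 1.59)
side red 53 [307.2 175.4] [  1. 222. 107.] (array([680.1, -15. ]), array([15.7, 23.8]), 17.95)
side blue 824 [156.1 344.9] [110. 206.  69.] (array([657.1, 341.4]), array([121.1,  80.6]), 57.19)
side blue 244 [391.8 158.7] [108. 183. 105.] (array([552.2, -97.6]), array([174.4,  23.8]), 19.88)
side blue 50 [417.7  94.9] [110. 211. 138.] (array([ 585.6, -347.7]), array([21.7, 21.5]), 62.78)
[[100  71 191]
 [101  72 192]
 [ 98  71 195]
 [137 210 119]
 [136 200 121]
 [136 202 120]
 [136 204 120]
 [136 209 121]
 [137 114  96]
 [136 208  49]
 [136 205  51]
 [135 205  51]
 [136 214  50]
 [135 215  51]]
```

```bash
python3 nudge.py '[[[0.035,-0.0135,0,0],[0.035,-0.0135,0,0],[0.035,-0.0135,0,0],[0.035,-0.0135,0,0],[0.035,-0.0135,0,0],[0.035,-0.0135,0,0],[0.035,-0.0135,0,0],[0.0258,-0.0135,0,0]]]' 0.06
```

```text
refused: ROWS must be a list of rows, each a list of 4 numbers. Nothing was moved.
```

Wrong form. The message asks for a list of rows, each a list of 4 numbers, so I'll send the same numbers that way.

```bash
python3 nudge.py '[[0.035,-0.0135,0,0],[0.035,-0.0135,0,0],[0.035,-0.0135,0,0],[0.035,-0.0135,0,0],[0.035,-0.0135,0,0],[0.035,-0.0135,0,0],[0.035,-0.0135,0,0],[0.0258,-0.0135,0,0]]' 0.06 && python3 nudge.py '[[0,0,0,0.124],[0,0,0,0.124],[0,0,0,0.124],[0,0,0,0.124],[0,0,0,0.124],[0,0,0,0.124],[0,0,0,0.124],[0,0,0,0.124],[0,0,0,0.124],[0,0,0,0.124],[0,0,0,0.124],[0,0,0,0]]'
python3 - <<'E'
from h import *
print(sensors.get_obs()["q"].round(3))
cs={}
for n in ["scene","side","wrist"]:
    c=cs[n]=shot(n,n+"1")
    for k,lo,hi,z in [("violet",(125,120,60),(150,255,255),.0935),("yellow",(22,150,100),(32,255,255),.0935),("orange",(3,150,60),(14,255,255),.145),("bar",(105,150,60),(122,255,255),.119)]:
        for s,ce,m in blobs(c,lo,hi)[:3]:
            print(n,k,s,ce.round(1),c["hsv"][m].mean(0).round(),rect(c,m,z))
E
```

```text
time: 0.87
position: [0.5159, 0.2734, 0.202]
tool_rot: [0.707, 0.708, 0.0, -0.0]
ft_force: [0.2, 0.3, -0.3]
grip_width: 0.0603
grip_force: 0.0
time: 1.87
position: [0.5168, 0.2708, 0.2018]
tool_rot: [0.995, 0.102, -0.0, 0.0]
ft_force: [1.0, -0.1, 0.5]
grip_width: 0.0601
grip_force: 0.0
[ 0.291  0.472  1.539 -0.     1.131  1.657]
scene violet 888 [435.7 306.8] [130. 160. 107.] (array([511.6, 280.4]), array([107.9,  38.2]), 12.44)
scene violet 101 [393.4 239.2] [130. 162. 133.] (array([495.1, 125.4]), array([35.4, 11.1]), 2.63)
scene yellow 392 [262.9 176.5] [ 27. 185. 196.] (array([ 631.3, -129.6]), array([ 19.2, 108.1]), 85.06)
scene orange 258 [337.8 126.3] [  9. 179. 157.] (array([ 467.4, -130.1]), array([73.9, 33.6]), 42.25)
scene orange 127 [91.7 10.1] [ 14. 154.  65.] (array([ 777.4, -820.4]), array([115.4,  41.6]), 81.92)
scene orange 74 [105.6   4.3] [ 14. 154.  64.] (array([ 738.8, -830.1]), array([61.3, 43.2]), 81.03)
scene bar 865 [316.  418.6] [110. 190.  84.] (array([755.2, 317.8]), array([ 80.6, 115.5]), 2.36)
scene bar 546 [299.7 169.3] [108. 168. 138.] (array([562.1, -
[... 432 characters left out ...]
3)
side orange 690 [457.9 154.4] [ 10. 205. 151.] (array([ 451. , -113.3]), array([40.3, 98.3]), 11.84)
side orange 488 [256.3 157.4] [ 11. 186. 114.] (array([749.6,  30.3]), array([44. , 99.2]), 32.95)
side bar 1166 [163.6 341.2] [110. 201.  85.] (array([655.6, 341.3]), array([121.7,  84.6]), 57.92)
side bar 633 [408.9 161.2] [108. 177. 104.] (array([ 527.5, -100.3]), array([131.1,  26.5]), 26.05)
side bar 56 [417.7  95. ] [110. 203. 169.] (array([ 585.5, -348.3]), array([23.1, 23.3]), 61.86)
wrist violet 3398 [324.2 225.4] [136. 183. 103.] (array([514.6, 270.6]), array([109.1,  21.3]), 11.48)
wrist violet 338 [492.2 294.8] [134. 175. 105.] (array([489. , 119.5]), array([28.5,  9.9]), 4.19)
```

View pics/scene1.png

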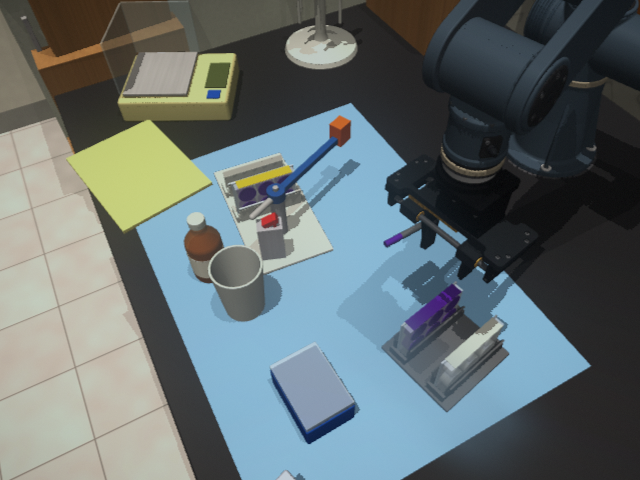

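View pics/wrist1.png

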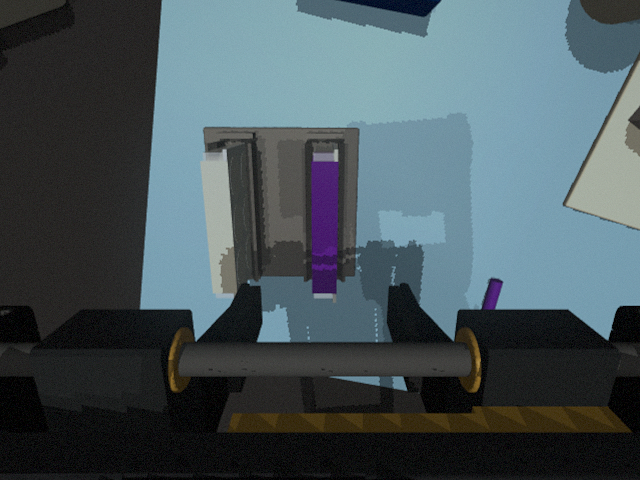

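The wrist view shows the violet tape centred at (324,225) between the fingers and the white plate to its left, so the grasp is lined up. The scene view now has the rack uncovered: yellow tape at (263,177), orange block at (340,130). I'll grip and lift.

```bash
python3 nudge.py '[[0,0,0.034,0],[0,0,0.034,0],[0,0,0.034,0],[0,0,0.02,0],[0,0,0.014,0],[0,0,0,0],[0,0,0,0]]' && python3 nudge.py '[[0,0,0,0],[0,0,0,0],[0,0,0,0],[0,0,0,0],[0,0,0,0],[0,0,0,0],[0,0,0,0],[0,0,0,0]]' 0 25
python3 - <<'E'
from h import *
# rack geometry: yellow tape (both views), pivot hub, block
cs={n:shot(n) for n in("scene","side")}
for n,c in cs.items():
    for s,ce,m in blobs(c,(22,110,90),(34,255,255),100):
        if 230<ce[0]<400 and 140<ce[1]<190:
            print(n,s,ce.round(1),rect(c,m,.0935))
            v,u=np.nonzero(m); i=[u.argmin(),u.argmax(),v.argmin(),v.argmax()]
            print(np.c_[u[i],v[i]].tolist())
# light base outline in scene
c=cs["scene"]; m=cv2.inRange(c["hsv"],(8,0,140),(40,90,255)); m[:150]=0;m[275:]=0;m[:,:212]=0;m[:,340:]=0
v,u=np.nonzero(m);cnt=cv2.convexHull(np.c_[u,v].astype(np.int32));ap=cv2.approxPolyDP(cnt,5,True)[:,0]
print("base",ap.tolist(),(plane(c,ap,.008)*1000).round(0).tolist())
im=cv2.resize(c["img"][140:290,200:360],None,fx=5,fy=4)[:,:,::-1]; 
cv2.imwrite("pics/crop2.png",cv2.resize(np.ascontiguousarray(c["img"][110:260,200:360,::-1]),None,fx=4,fy=4,interpolation=cv2.INTER_CUBIC))
E
```

```text
time: 2.6
position: [0.5166, 0.2707, 0.0654]
tool_rot: [0.995, 0.104, -0.001, 0.0]
ft_force: [0.2, 0.2, 0.0]
grip_width: 0.0604
grip_force: 0.0
time: 3.27
position: [0.517, 0.2708, 0.0663]
tool_rot: [0.995, 0.103, 0.0, -0.0]
ft_force: [-0.6, 0.1, 1.3]
grip_width: 0.0196
grip_force: 25.0
scene 443 [263.1 176.5] (array([ 630.9, -129.5]), array([ 21.6, 108.9]), 85.04)
[[236, 181], [291, 171], [284, 166], [239, 188]]
base [[280, 155], [304, 205], [274, 269], [212, 257], [223, 172]] [[543.0, -256.0, 8.0], [565.0, -95.0, 8.0], [688.0, 22.0, 8.0], [780.0, -62.0, 8.0], [675.0, -269.0, 8.0]]
```

View pics/crop2.png

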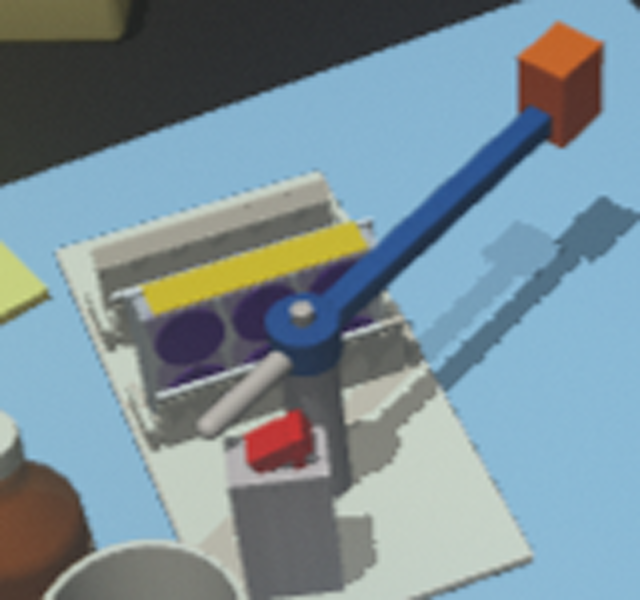

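The crop shows the hub pin at about (275.5,188) in full-image pixels. The base corners are at (333,249) and (214.5,173), and the block's top-face centre is at (340,122). The gap behind the yellow plate is the empty slot.

Run:
```python
from h import *
c=shot("scene"); s=shot("side","side3")
P=lambda x,y:(200+x/4,110+y/4)
for n,p,z in [("hub",P(302,318),.122),("base near",P(533,555),.008),("base far",P(58,252),.008),("walltop?",P(322,175),.049),("walltop? left",P(95,250),.049),("block top",P(560,47),.145)]:
    print(n,(plane(c,p,z)[0]*1000).round(1))
psi=np.radians(-4.96);x=np.array([np.cos(psi),np.sin(psi)]);y=np.array([-x[1],x[0]]);o=np.array([631,-129.5])-75*y
for n,a,b in [("slot",0,0),("pivot",0,145),("base near",-77.5,230),("base far",77.5,-70),("block",-173.4,45.4),("block stop",0,-55)]: print(n,(o+a*x+b*y).round(1))
cv2.imwrite("pics/crop3.png",cv2.resize(np.ascontiguousarray(s["img"][110:260,270:480,::-1]),None,fx=3.8,fy=3.8,interpolation=cv2.INTER_CUBIC))
```

```text
hub [635.  -59.8 122. ]
base near [567.   34.2   8. ]
base far [ 692.8 -275.     8. ]
walltop? [ 557.  -217.2   49. ]
walltop? left [ 684.2 -223.8   49. ]
block top [ 452.7 -143.9  145. ]
slot [ 624.5 -204.2]
pivot [637.1 -59.8]
base near [567.2  31.6]
base far [ 695.7 -280.7]
block [ 455.7 -144. ]
block stop [ 619.8 -259. ]
```

Predicted and seen points agree within a few mm: hub, block and base corners. I'll lift, turn to the rack yaw and carry over.

```bash
python3 nudge.py '[[0,0,-0.015,0],[0,0,-0.03,0],[0,0,-0.03,0],[0,0,-0.03,0.073],[0,0,-0.03,0.073],[0,0,-0.03,0.073],[0,0,0,0.074],[0,0,0,0]]' && python3 nudge.py '[[0.006,0.018,0,0],[0.011,0.034,0,0],[0.011,0.034,0,0],[0.011,0.034,0,0],[0.011,0.034,0,0],[0.011,0.034,0,0],[0.011,0.034,0,0],[0.011,0.034,0,0],[0.011,0.034,0,0],[0.011,0.034,0,0],[0.011,0.034,0,0],[0.011,0.034,0,0],[0.011,0.034,0,0],[0.0105,0.032,0,0],[0,0,0,0],[0,0,0,0],[0,0,0,0]]'
python3 - <<'E'
from h import *
o=sensors.get_obs();print(o["position"].round(4),o["q"].round(3),R.from_quat(o["tool_rot"]).as_matrix()[:,0].round(4))
for n in("scene","side","wrist"):
    c=shot(n,n+"4")
    for s,ce,m in blobs(c,(125,120,60),(150,255,255),300)[:3]: print(n,s,ce.round(1),rect(c,m,o["position"][2]-.066+.0935))
E
```

```text
time: 4.13
position: [0.5181, 0.2712, 0.2331]
tool_rot: [0.999, -0.044, 0.002, -0.001]
ft_force: [0.3, -0.3, -2.5]
grip_width: 0.0191
grip_force: 25.0
time: 5.55
position: [0.6241, -0.1974, 0.229]
tool_rot: [0.999, -0.043, -0.002, -0.001]
ft_force: [0.3, 0.5, -1.3]
grip_width: 0.0193
grip_force: 25.0
[ 0.6241 -0.1974  0.229 ] [-4.770e-01  5.440e-01  1.319e+00  1.000e-03  1.283e+00  1.179e+00] [ 0.9963 -0.0855 -0.0041]
side 510 [ 15.7 367.1] (array([662. , 488.5]), array([19.4, 19.7]), 50.2)
side 440 [ 35.5 339.4] (array([668.8, 465. ]), array([19.2, 19.8]), 50.8)
side 339 [  9.  335.1] (array([691. , 470.2]), array([14.1, 19.5]), 52.41)
wrist 6524 [324.3 266.9] (array([ 641.9, -197.9]), array([20.6, 69.3]), 85.23)
wrist 1435 [324.2 394.1] (array([ 576.9, -192.4]), array([20.2, 21.8]), 85.36)
```

View pics/scene4.png

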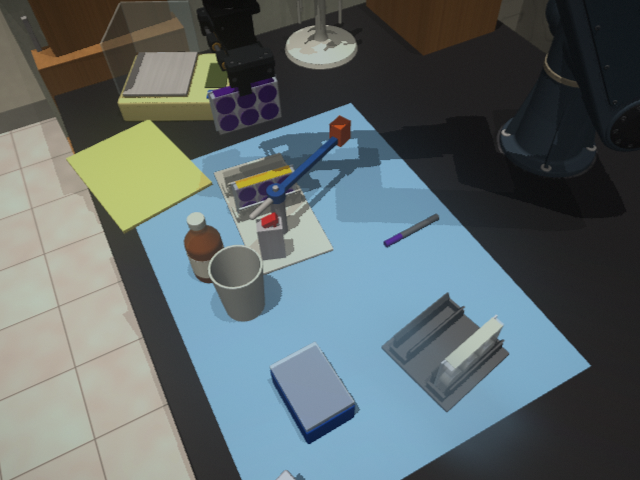

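The plate is level in the grip, above and just behind the rack, and the draining stand's slot is empty. I'll shift 5 mm and lower to just above the slot mouth.

```bash
python3 nudge.py '[[0.002,0.005,0.02,0],[0,0,0.03,0],[0,0,0.03,0],[0,0,0.025,0],[0,0,0.01,0],[0,0,0,0],[0,0,0,0],[0,0,0,0]]'
python3 - <<'E'
from h import *
o=sensors.get_obs();print(o["position"].round(4))
z=o["position"][2]-.066+.0935
a=shot("scene");b=shot("side","side5")
for n,c in(("scene",a),("side",b)):
    for s,ce,m in blobs(c,(125,100,40),(150,255,255),60)[:6]: print(n,s,ce.round(1),rect(c,m,z))
A=cv2.resize(np.ascontiguousarray(a["img"][110:260,200:360,::-1]),(400,375),interpolation=cv2.INTER_CUBIC)
B=cv2.resize(np.ascontiguousarray(b["img"][90:240,280:440,::-1]),(400,375),interpolation=cv2.INTER_CUBIC)
cv2.imwrite("pics/pair5.png",np.hstack([A,B]))
E
```

```text
time: 6.37
position: [0.6286, -0.2036, 0.1181]
tool_rot: [0.999, -0.043, 0.002, 0.001]
ft_force: [-0.2, -0.2, -0.4]
grip_width: 0.0197
grip_force: 25.0
[ 0.6286 -0.2036  0.1181]
scene 320 [252.  153.2] (array([ 640.9, -147. ]), array([73.1, 30.2]), 72.7)
scene 187 [231.5 150.5] (array([ 672.1, -171.6]), array([37.3, 28.3]), 67.3)
scene 183 [269.6 139.3] (array([ 595.9, -165.5]), array([40.4, 28.8]), 64.84)
scene 165 [234.4 165. ] (array([ 682.3, -132. ]), array([32.4, 27.7]), 67.1)
scene 164 [247.2 193.9] (array([689.9, -53.5]), array([31. , 26.5]), 67.23)
scene 160 [271.4 154. ] (array([ 610.2, -125.4]), array([32.9, 28.2]), 60.58)
side 524 [ 15.8 367.1] (array([767.8, 461. ]), array([26.7, 27.6]), 4.53)
side 446 [ 35.5 339.4] (array([777.8, 429.1]), array([26.3, 27.1]), 50.8)
side 345 [  9.1 335.2] (array([807.8, 436.4]), array([19.3, 27. ]), 52.41)
side 229 [391.9 127.4] (array([ 577.7, -152. ]), array([28.2, 59.8]), 19.57)
side 206 [390.  145.4] (array([561.3, -93.4]), array([26.1, 47.8]), 28.42)
side 204 [354.3 117.3] (array([ 652.8, -160.4]), array([27.4, 60.3]), 23.94)
```

View pics/pair5.png

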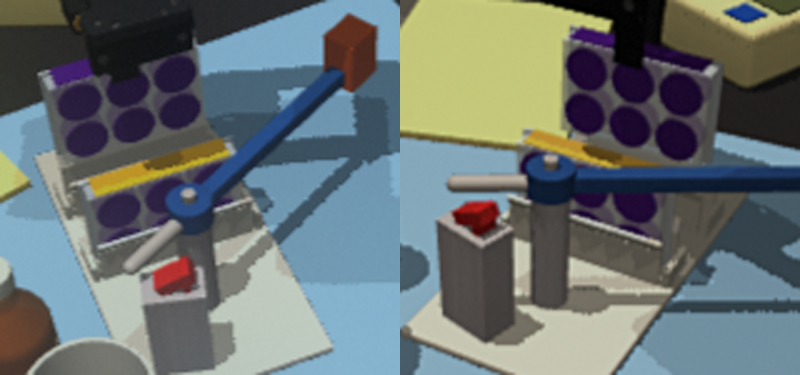

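Both panes show the plate upright just above the empty slot, behind the yellow-taped plate, clear of the blue arm. I'll trim x by 3 mm and lower gently.

```bash
python3 nudge.py '[[-0.003,-0.001,0,0],[0,0,0.008,0],[0,0,0.008,0],[0,0,0.008,0],[0,0,0.006,0],[0,0,0,0],[0,0,0,0]]'
```

```text
time: 7.05
position: [0.6236, -0.2021, 0.085]
tool_rot: [0.999, -0.043, -0.001, -0.0]
ft_force: [0.1, -0.1, -1.9]
grip_width: 0.0193
grip_force: 25.0
```

```bash
python3 nudge.py '[[0,0,0.006,0],[0,0,0.006,0],[0,0,0,0],[0,0,0,0]]'; python3 nudge.py '[[0,0,0.004,0],[0,0,0.002,0],[0,0,0,0],[0,0,0,0],[0,0,0,0]]'
```

```text
time: 7.38
position: [0.6238, -0.2021, 0.0735]
tool_rot: [0.999, -0.043, -0.001, -0.0]
ft_force: [-0.6, -0.0, -0.4]
grip_width: 0.0197
grip_force: 25.0
time: 7.8
position: [0.6242, -0.2021, 0.0681]
tool_rot: [0.999, -0.043, 0.0, -0.0]
ft_force: [-0.0, 0.9, -2.0]
grip_width: 0.0194
grip_force: 25.0
```

```bash
python3 nudge.py '[[0,0,0.001,0],[0,0,0.001,0],[0,0,0,0],[0,0,0,0]]'; python3 nudge.py '[[0,0,0.001,0],[0,0,0.001,0],[0,0,0,0],[0,0,0,0]]'
```

```text
time: 8.13
position: [0.6243, -0.2022, 0.0663]
tool_rot: [0.999, -0.043, 0.0, 0.0]
ft_force: [-0.0, 0.4, 1.5]
grip_width: 0.0196
grip_force: 25.0
time: 8.47
position: [0.6244, -0.2022, 0.0662]
tool_rot: [0.999, -0.043, 0.0, 0.0]
ft_force: [-3.0, 1.1, 10.0]
grip_width: 0.0198
grip_force: 25.0
```

The plate met the floor at TCP z 0.066 with 10 N, the height expected for full depth. I'll release it, rise, and look.

```bash
python3 nudge.py '[[0,0,-0.001,0],[0,0,0,0],[0,0,0,0],[0,0,0,0],[0,0,0,0],[0,0,0,0]]' 0.05 && python3 nudge.py '[[0,0,-0.01,0],[0,0,-0.03,0],[0,0,-0.03,0],[0,0,-0.03,0],[0,0,-0.03,0],[0,0,-0.03,0],[0,0,-0.01,0]]' && python3 nudge.py '[[-0.0322,-0.0128,0,0],[-0.0322,-0.0128,0,0],[-0.0322,-0.0128,0,0],[-0.0322,-0.0128,0,0],[-0.0322,-0.0128,0,0],[-0.0322,-0.0128,0,0],[0,0,0,0.12],[0,0,0,0.12],[0,0,0,0.12],[0,0,0,0.12],[0,0,0,0.12],[0,0,0,0.12],[0,0,0,0.12],[0,0,0,0.12],[0,0,0,0.09],[0,0,0,0],[0,0,0,0]]' 0 10
python3 - <<'E'
from h import *
o=sensors.get_obs();m=R.from_quat(o["tool_rot"]).as_matrix();print(o["position"].round(4),o["q"].round(3),m[:,0].round(3))
a=shot("scene");b=shot("side")
for n,c in(("scene",a),("side",b)):
    for k,lo,hi,z in[("v",(125,100,40),(150,255,255),.0935),("o",(3,150,60),(14,255,255),.145)]:
        for s,ce,mm in blobs(c,lo,hi,60)[:4]: print(n,k,s,ce.round(1),rect(c,mm,z))
A=cv2.resize(np.ascontiguousarray(a["img"][90:240,200:360,::-1]),(400,375),interpolation=cv2.INTER_CUBIC)
B=cv2.resize(np.ascontiguousarray(b["img"][60:240,310:502,::-1]),(400,375),interpolation=cv2.INTER_CUBIC)
cv2.imwrite("pics/pair6.png",np.hstack([A,B]))
E
```

```text
time: 8.97
position: [0.624, -0.2021, 0.0647]
tool_rot: [0.999, -0.043, -0.0, -0.0]
ft_force: [-0.3, -0.0, 0.2]
grip_width: 0.0474
grip_force: 0.0
time: 9.55
position: [0.6267, -0.2033, 0.2413]
tool_rot: [0.999, -0.043, 0.005, 0.002]
ft_force: [1.3, -0.6, 0.7]
grip_width: 0.05
grip_force: 0.0
time: 10.97
position: [0.438, -0.1089, 0.2349]
tool_rot: [0.844, -0.537, -0.0, 0.0]
ft_force: [0.2, 0.3, -0.3]
grip_width: 0.0007
grip_force: 0.0
[ 0.438  -0.1089  0.2349] [-0.492  0.248  1.808  0.     1.087  2.213] [ 0.423 -0.906 -0.   ]
scene v 377 [253.2 152.9] (array([ 620.6, -201. ]), array([ 20.4, 109.5]), 85.02)
scene v 180 [274.4 159. ] (array([ 593.1, -161.2]), array([46.2, 30.1]), 60.61)
scene v 169 [256.1 163.9] (array([ 628.4, -169.1]), array([37.3, 29.8]), 66.65)
scene v 164 [237.7 169.5] (array([ 667. , -172.1]), array([33.7, 31.5]), 86.98)
scene o 234 [337.6 125.6] (array([ 464.8, -134.5]), array([62.4, 31.1]), 34.81)
scene o 225 [412.6  25. ] (array([ 121.9, -381.3]), array([201.2,  25.2]), 52.13)
scene o 151 [458.2  13.7] (array([  14.4, -343. ]), array([161.6,  41.3]), 50.25)
scene o 119 [431.5  38.6] (array([ 122.5, -303.4]), array([144.6,  33.5]), 31.73)
side v 524 [ 15.8 367.1] (array([817.7, 448.2]), array([30.1, 31.1]), 4.53)
side v 447 [ 35.4 339.5] (array([828.9, 412.3]), array([29.6, 30.5]), 50.8)
side v 345 [  9.1 335.2] (array([862.7, 420.5]), array([21.8, 30.4]), 52.41)
side v 330 [376.7 134.4] (array([ 623.2, -203.6]), array([ 22.4, 108. ]), 85.13)
side o 675 [458.  154.4] (array([ 451. , -113.3]), array([40.1, 98.3]), 11.84)
side o 589 [257.3 154.4] (array([749.8,  16.9]), array([55.1, 75.4]), 14.45)
side o 60 [459.8  72.1] (array([ 519.7, -438. ]), array([19.4, 79. ]), 60.35)
```

View pics/pair6.png

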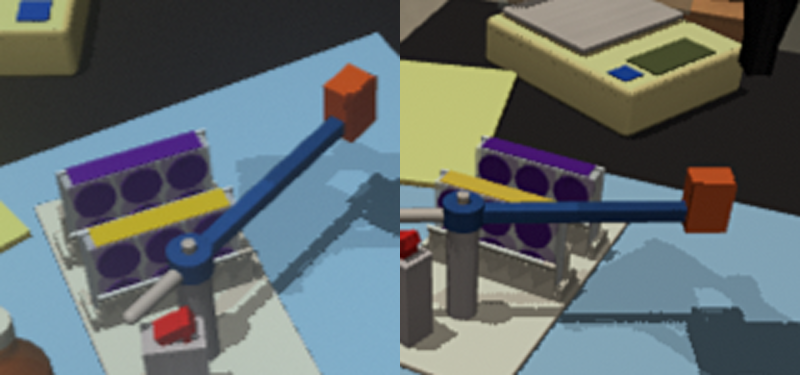

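The left pane shows the violet-taped plate upright and seated at (622,-202) mm, parallel to the yellow one. The right pane agrees, and the orange block is still at rest. Next I lower beside the block and push.

```bash
python3 nudge.py '[[0,0,0.035,0],[0,0,0.035,0],[0,0,0.035,0],[0,0,0.02,0],[0,0,0,0],[0,0,0,0]]' && python3 nudge.py '[[0.005,0,0,0],[0.005,0,0,0],[0.005,0,0,0],[0,0,0,0]]' && python3 nudge.py '[[0.012,0.001,0,-0.06],[0.012,0.001,0,-0.06],[0.012,0.001,0,-0.06],[0,0,0,0]]'
```

```text
time: 11.57
position: [0.4378, -0.1087, 0.1094]
tool_rot: [0.843, -0.538, -0.001, 0.0]
ft_force: [0.3, 0.3, 0.3]
grip_width: 0.0006
grip_force: 0.0
time: 11.9
position: [0.4459, -0.1238, 0.1113]
tool_rot: [0.843, -0.538, 0.001, -0.0]
ft_force: [-1.0, 2.3, 0.8]
grip_width: 0.0003
grip_force: 1.1
time: 12.23
position: [0.4599, -0.1574, 0.1107]
tool_rot: [0.888, -0.46, 0.001, 0.0]
ft_force: [-1.0, 1.9, 1.6]
grip_width: 0.0005
grip_force: 1.3
```

```bash
python3 nudge.py '[[0.012,0.001,0,-0.06],[0.012,0.001,0,-0.06],[0.012,0.001,0,-0.06],[0.012,0.001,0,-0.06],[0.012,0.001,0,-0.06],[0.012,0.001,0,-0.06],[0.012,0.001,0,-0.06],[0.012,0.001,0,-0.06],[0,0,0,0]]'
python3 - <<'E'
from h import *
o=sensors.get_obs();m=R.from_quat(o["tool_rot"]).as_matrix();t=m[:2,0];u=m[:2,1]
d=o["position"][:2]-[.636,-.06];print(d@u,d@t,np.degrees(np.arctan2(t[1],t[0])),o["q"].round(2))
E
```

```text
time: 12.98
position: [0.5233, -0.2268, 0.11]
tool_rot: [0.972, -0.236, -0.001, 0.0]
ft_force: [-3.4, -0.5, 1.2]
grip_width: 0.0006
grip_force: 1.9
0.19994601433218356 -0.02362227339119853 -27.3004661950144 [-0.6   0.58  1.66 -0.    0.91  1.44]
```

```bash
python3 nudge.py '[[0.012,0.001,0,-0.06],[0.012,0.001,0,-0.06],[0.012,0.001,0,-0.06],[0.012,0.001,0,-0.06],[0.008,0.001,0,-0.04],[0,0,0,0]]' && python3 nudge.py '[[0.008,0.0008,0,-0.04],[0.006,0.0005,0,-0.03],[0,0,0,0],[0,0,0,0]]'
python3 - <<'E'
from h import *
o=sensors.get_obs();m=R.from_quat(o["tool_rot"]).as_matrix();t=m[:2,0];u=m[:2,1]
d=o["position"][:2]-[.636,-.06];print(d@u,d@t,np.degrees(np.arctan2(t[1],t[0])),o["ft_force"])
E
```

```text
time: 13.48
position: [0.5727, -0.2505, 0.1095]
tool_rot: [0.995, -0.098, -0.002, -0.0]
ft_force: [-6.5, -1.9, 1.3]
grip_width: 0.0006
grip_force: 2.5
time: 13.82
position: [0.585, -0.2538, 0.1095]
tool_rot: [0.998, -0.064, -0.002, -0.0]
ft_force: [-6.2, -1.2, -1.7]
grip_width: 0.0004
grip_force: 2.6
0.19877483718482258 -0.025694820241349104 -7.363485141898879 [-6.16964051 -1.24803416 -1.65742193]
```

```bash
python3 nudge.py '[[0.004,0.0004,0,-0.02],[0.004,0.0004,0,-0.02],[0,0,0,0],[0,0,0,0]]'; python3 nudge.py '[[0.002,0,0,0],[0,0,0,0],[0,0,0,0]]'
```

```text
time: 14.15
position: [0.593, -0.2558, 0.1095]
tool_rot: [0.999, -0.044, -0.002, -0.0]
ft_force: [-6.4, -1.8, -2.4]
grip_width: 0.0002
grip_force: 2.6
time: 14.4
position: [0.5946, -0.256, 0.1095]
tool_rot: [0.999, -0.044, -0.002, -0.0]
ft_force: [-6.6, -3.1, -1.0]
grip_width: 0.0002
grip_force: 2.9
```

```bash
for i in 1; do python3 nudge.py '[[0.002,0,0,0],[0,0,0,0],[0,0,0,0]]'; done; python3 nudge.py '[[0.002,0,0,0],[0,0,0,0],[0,0,0,0]]'
```

```text
time: 14.65
position: [0.5945, -0.2559, 0.1095]
tool_rot: [0.999, -0.044, -0.004, -0.0]
ft_force: [-10.0, -1.2, 1.2]
grip_width: 0.0005
grip_force: 4.9
time: 14.9
position: [0.5945, -0.2559, 0.1095]
tool_rot: [0.999, -0.044, -0.007, -0.001]
ft_force: [-12.9, -2.7, 4.1]
grip_width: 0.0003
grip_force: 6.9
```

The TCP stays at 0.5945 while the force climbs to 13 N, so the arm is on its stop. One last look before handing in.

Run:
```python
from h import *
a=shot("scene");b=shot("side")
A=cv2.resize(np.ascontiguousarray(a["img"][90:240,200:360,::-1]),(400,375),interpolation=cv2.INTER_CUBIC)
B=cv2.resize(np.ascontiguousarray(b["img"][60:240,280:472,::-1]),(400,375),interpolation=cv2.INTER_CUBIC)
cv2.imwrite("pics/pair7.png",np.hstack([A,B]))
for s,ce,m in blobs(b,(105,150,60),(122,255,255),60)[:3]: print(s,ce,rect(b,m,.119))
for s,ce,m in blobs(a,(105,150,60),(122,255,255),60)[:3]: print(s,ce,rect(a,m,.119))
for s,ce,m in blobs(a,(125,100,40),(150,255,255),100)[:4]: print(s,ce,rect(a,m,.0935))
```

```text
580 [150.48103448 346.37931034] (array([682.9, 373.3]), array([81.2, 18. ]), 1.09)
463 [357.03671706 141.23326134] (array([ 634.5, -144. ]), array([193. ,  34.7]), 85.75)
877 [316.15735462 418.61687571] (array([755.2, 318. ]), array([ 80.6, 116. ]), 2.35)
544 [262.70588235 167.24080882] (array([ 627.6, -142.8]), array([193.9,  33. ]), 84.89)
84 [213.21428571  94.        ] (array([ 630.7, -388.2]), array([21.1, 26.2]), 60.31)
174 [239.15517241 157.00574713] (array([ 650.9, -203.6]), array([20.5, 48.7]), 84.17)
174 [274.47126437 159.09195402] (array([ 593.4, -161.6]), array([46.9, 29.1]), 55.76)
164 [237.75609756 169.60365854] (array([ 667.6, -171.7]), array([37.2, 28.9]), 46.98)
161 [247.25465839 193.9378882 ] (array([ 677.7, -101.9]), array([32., 29.]), 10.27)
```

View pics/pair7.png

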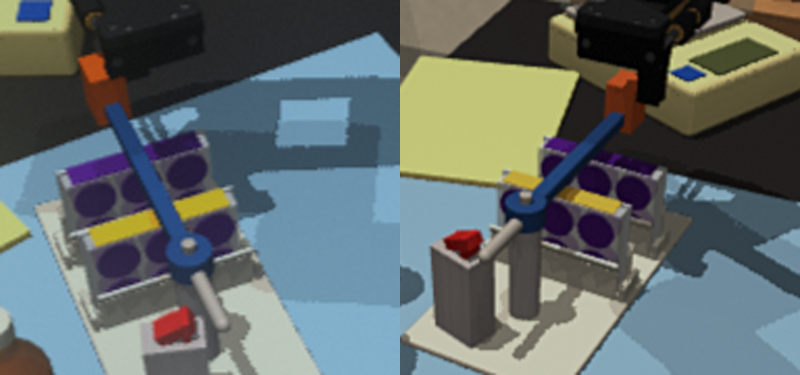

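Both panes show the blue bar across both plates at 85°, which is along the rack's -y. The tail is past the raised red pawl, and the gripper is still pressing the orange block.

```bash
python3 -c "
from rig import robot, eyes, sensors
print(sensors.get_obs()['ft_force']);print(robot.hand_in())"
```

```text
[-13.90926521  -1.50096704   3.65601983]
the job is handed in; nothing more can be done
None
```

I handed the job in with the violet-taped plate seated at the bottom of the rack's empty slot, and the clamp arm swung past its click and held on its stop at about 14 N, at roughly 15 s of the 54 s allowed; no verdict came back.

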